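# Vent the dry-block heater

### The job

The sample tubes in the dry-block heater are done and the block must be vented towards the fume hood. Draw the thermometer up out of the closed lid, stand it in the empty steel beaker (lower it in, do not drop it) and let go; then lift the spring-closed lid until its yellow pointer is in the green part of the quadrant (30 to 40 degrees open, never into the red) and finish holding it there: the lid shuts by itself, so the job ends with the robot still holding the lid up. Leave the amber bottle, the tip box and the tube rack where they are.

Things in the scene. Friction and masses are not known exactly. Their poses are not given: they have to be found in the camera images.
- heater: White and grey dry-block heater, fixed, 270 (x) x 220 (y) mm, deck 90 mm high; its front (-x) 80 mm is a sloped control panel up to 90 mm high. Origin: centre of its underside; x runs from the controls back to the hinge, y to its left, z up.
- quadrant (a point): Middle of the green part of the quadrant: an upright arc left of the lid about its hinge axis, 75 mm outer radius, 16 mm wide, 105 mm left of the heater's middle, top 165 mm above the bench. Green spans 30 to 40 degrees of lid opening, red begins at 48, the rest is grey. Fixed to the heater
- lid (a joint): Opening of the lid (rad): 0 shut, grows as its front edge is lifted; green is 0.524 to 0.698, red from 0.838, stop at 1.4. A spring shuts it: 0.48 N m plus 0.8 N m per rad; with its weight (0.28 to 0.44 kg) that is 5 to 9 N along the handle's circle (up to 18 N if pulled purely upward). White hood with a clear window, 155 mm deep, 190 wide, running forward from the hinge, top at 120 mm when shut.
- lid_hinge (a point): Middle of the lid's hinge axis: 115 mm behind (+x) the heater's origin, 92 mm up. The axis runs along the heater's y. Its frame turns with the lid (lid x axis = heater x axis when shut).
- lid_handle (a point): Middle of the dark steel bar handle on the lid near its front: round bar, 12 mm diameter, 110 mm long along y, on two 10 mm posts 50 mm either side of the middle; 32 mm free between bar and lid. Lid shut: 133 mm in front of and 66 mm above the hinge axis, 158 mm above the bench. It swings on a circle about the hinge axis; the round bar can turn between the fingers.
- lid_pointer (a point): Yellow pointer tab on the lid's left side, level with the hinge axis when shut and 89 mm in front of it (26 x 22 x 4 mm); it rides just outside the quadrant's rim.
- well (a point): Top of the black rubber grommet (24 mm square, 10 mm hole) in the shut lid, through which the thermometer stands: 80 mm behind and 40 mm right of the heater's origin, 124 mm above the bench. Point fixed to the heater. The stem reaches 100 mm down from here through lid and block.
- thermometer_head (a point): Middle of the thermometer's orange head, where it is grasped: upright cylinder, 22 mm diameter, 55 mm high, z axis up. The tip is 131.5 mm below this point, the underside of the black collar (28 mm diameter, resting on the grommet) 31.5 mm below, the top 27.5 mm above. About 155 mm above the bench at the start.
- thermometer_tip (a point): Lower end of the thermometer's steel stem (6 mm diameter, 100 mm long below the collar).
- thermometer: The whole digital stem thermometer, 159 mm long, 0.06 to 0.1 kg. Origin at the tip of the stem, z axis up along it.
- beaker: Empty tall steel beaker, loose, 48 mm outer diameter, 42 mm inner, 85 mm high, inner floor 5 mm above the bench, about 0.3 kg. Origin: centre of its underside. It stands left or right of the heater; the amber bottle stands on the other side. The thermometer may lean on its rim.
- bottle: Amber bottle with a blue cap, 68 mm diameter, 140 mm high, loose; leave alone. Origin: centre of its underside.
- tipbox: Blue pipette-tip box with clear lid, 120 x 80 x 66 mm, loose; leave alone. Origin: centre of its underside.
- tuberack: White rack with six capped tubes, 90 x 75 mm, 92 mm high, loose; leave alone. Origin: centre of its underside.
Not all that is in view belongs to the job. There is more than one size of the beaker; the job needs the larger. Of the things that look like the thermometer, the larger one is meant.

How it is judged:
On the way, in this order (a step that is already met when the one before it is completed fails the run):
1. the thermometer is drawn up clear of the lid, the lid staying shut (z of thermometer_tip in the frame of heater above 0.128 m and value of joint lid below 0.12 rad), for 0.1 s.
2. the thermometer stands in the beaker, let go, the lid still shut (horizontal distance between thermometer_tip and beaker below 0.03 m and z of thermometer_tip in the frame of beaker between -0.005 and 0.02 m and angle between thermometer's own z axis and vertical below 0.6 rad and contact force between thermometer and the fingers below 0.1 N and angle between beaker's own z axis and vertical below 0.15 rad and height (world z) of beaker below 0.01 m and linear speed of thermometer below 0.05 m/s and value of joint lid below 0.12 rad), for 0.2 s.
3. the lid is lifted into the green part and held there by the fingers (value of joint lid between 0.5236 and 0.6981 rad and contact force between lid and the fingers above 1.5 N and contact force between lid and thermometer below 0.1 N and contact force between lid and beaker below 0.1 N), for 0.5 s.
At the end, for the whole second after the job is handed in: The fingers hold the lid still at 30 to 40 degrees (0.524 to 0.698 rad), bearing over 1.5 N of its spring, nothing else under it; the let-go thermometer stands tip down on the floor of the upright beaker, leaning under 34 degrees; bystanders within 30 mm of their start (all of step 3 and velocity of joint lid between -0.05 and 0.05 rad/s and horizontal distance between thermometer_tip and beaker below 0.03 m and z of thermometer_tip in the frame of beaker between -0.005 and 0.02 m and angle between thermometer's own z axis and vertical below 0.6 rad and contact force between thermometer and the fingers below 0.1 N and angle between beaker's own z axis and vertical below 0.15 rad and height (world z) of beaker below 0.01 m); the arm keeps its last pose, push and grip.
It fails at once if the lid is lifted while the thermometer is still standing through it (value of joint lid above 0.12 rad and z of thermometer_tip in the frame of heater below 0.11 m and horizontal distance between thermometer_tip and well below 0.05 m).
It fails at once if the lid is opened into the red part of the quadrant (value of joint lid above 0.838 rad).
It fails at once if the beaker is tipped over (angle between beaker's own z axis and vertical above 0.5 rad).
It fails at once if the thermometer is dropped (contact force between thermometer and the fingers below 0.05 N and linear speed of thermometer above 0.8 m/s).
It fails at once if the amber bottle, tip box or tube rack is pushed away or knocked over (distance of any of bottle, tipbox, tuberack from where it was at the start of the episode above 0.03 m or angle between any of bottle, tipbox, tuberack's own z axis and vertical above 0.5 rad).
It also fails if it takes over 56 s, if anything falls off the work surface, if the arm or the gripper's body presses on something with over 40 N, if the wrist force passes 120 N, or if a joint passes its speed limit or range.

### The arm

A 6-joint arm with a two-finger parallel gripper is mounted at the origin on the work surface. World frame = base frame: x ahead of the robot, y to its left, z up, the work surface at z = 0. Lengths are in m, angles in rad, forces in N, time in s.
With the tool pointing down it reaches from about 0.375 to 0.9 m from the base axis. Payload 3.1 kg.
Tool frame: the origin (TCP) lies midway between the tips of the shut fingers; the grasp point (between the pads) lies 19 mm behind it; x points along the fingers, z is the direction in which the jaws open and shut, and the axes are right-handed (so a half turn about x gives the same grasp; the last joint's range is limited). The gripper opens to 85 mm and grips with 20 to 120 N. Pads are 22 mm wide; open, the fingers measure 114 mm over their backs; the gripper's body (76 mm by 85 mm) begins 54 mm behind the grasp point. The pads swing forward as they close: fully open they stand 13 mm farther back than shut.
Start: joints at [1.024, 0.527, 1.433, -0, 1.181, -0.178], TCP at [0.225, 0.583, 0.231] pointing down, gripper open.
Joint ranges: [-3.08, 3.08], [-0.75, 2.2], [0.22, 2.44], [-1.43, 4.57], [0, 2.65], [-2.85, 2.85]. Speed limits (rad/s): [2.79, 2.79, 3.14, 3.14, 3.14, 3.14].

### API

Orientations are given as a unit quaternion [x, y, z, w].
In Python, from station import status, snapshot, camera_params, ticket gives the robot as it stands.
- The arm moves only by the tool arm_command, never from a script. Its argument "series" is a list that holds one entry, the list of rows, each a list of 4 numbers: the shift along the tool's x, y, z in mm, then the turn about the tool's x in rad. A call has 1 to 10 rows; each row shifts and turns the commanded pose from where the row before left it, along the tool's axes as they then stand; what a row does not reach is not made up. A row lasts 1/10 s, in which the tool goes at most 50 mm and 8.59 degrees, less where a joint would pass 70% of its speed; a pose out of reach is approached as far as the arm can. A call is refused whole if a number of a shift passes 50 or a number of a turn 0.15, either way. A call with a gripper value outside its range is refused whole. "jaw" is the opening in per cent of the stroke, from 0 (shut) to 100 (fully open), set as the call begins (left out, the last holds). The fingers move at their own pace and stop on an object; "force" is the grip in N (left out, the last holds). Time passes only in rows, so rows that do not move let the fingers close. It gives the time, the measured TCP pose, the force and the opening at its end, in the units of the state.
- status.sense(): the state, without advancing time (a new reading comes with each control period).
- snapshot(name): name is "scene" or "top" or "wrist"; returns the picture (420x560x3 uint8, red, green, blue); there is no depth.
- camera_params(name): a dict with "fovy" (degrees; the focal length in pixels is half the picture's height over the tangent of half this angle, whatever the lens; pixels are square), "cx", "cy" (the principal point, pixels), "extrinsics" (4x4, takes a point from camera to world coordinates); the wrist camera has in their place "mount" (4x4, takes a point from camera to tool coordinates, whose origin is the TCP and whose axes are the tool frame's). Camera axes: x right, y down, z forward; pixel columns grow to the right and rows downward; lengths in m; the calibration is good to about 2 mm. The wrist camera is an equidistant fisheye: a pixel r from the principal point sees the ray r / f radians off the axis. A picture is of the moment at which its call begins: read the wrist's pose just before it. camera_params takes no time and is no camera call.
- ticket.sign_off(): hands the job in, once; it reports no verdict.
The state is a dict: "t": time; "q": joint angles; "qd": joint speeds; "tau": joint torques, N m; "tcp_pos": TCP position; "tool_rot": TCP orientation; "force": force on the tool from outside, world axes, zero at the start; "ft_torque": the same for the moment, N m; "finger_gap": opening from 0.0 (shut) to 1.0 (fully open).
Only numpy, scipy, OpenCV 4.12 (cv2) and the standard library are available. Lean on these libraries where they do the work, as an engineer would, in place of code of your own. Each camera call takes 0.05 s, during which the arm holds its last target. There are 200 camera calls.

## Working session

There is one attempt and no reset: what is moved stays moved. The work goes in short steps, Python scripts to look and compute and a tool call to move; the robot and the scene stay as the last step left them, time stands still between calls to the robot, and variables do not carry over. Pictures are saved under pics/ and viewed, about 8 in all and at most 12, crops included, and the job is handed in when it is done.

Besides the shell and the picture viewer there is one more tool, called after "Emit:" as name([rows], argument=value, ...), one row to a line, values as JSON. arm_command: Moves the arm, as the interface text tells. Its arguments: {"type":"object","properties":{"series":{"type":"array"},"jaw":{"type":"number"},"force":{"type":"number"}},"required":["series"]}

```bash
ls; mkdir -p pics; python3 - <<'E'
from station import status, snapshot, camera_params
import cv2, numpy as np
np.set_printoptions(precision=4,suppress=True)
s=status.sense();print(s['t'],s['tcp_pos'],s['tool_rot'],s['finger_gap'])
for n in ("scene","top"):
    im=snapshot(n);cv2.imwrite(f"pics/{n}.png",im[:,:,::-1]);p=camera_params(n);print(n,p['fovy'],p['cx'],p['cy']);print(np.array(p['extrinsics']))
p=camera_params("wrist");print(p)
a=cv2.imread('pics/scene.png');b=cv2.imread('pics/top.png')
E
```

```text
pics
0.0 [0.2249 0.5823 0.2303] [-0.4002  0.5839  0.3995  0.5825] 0.9960763571637372
scene 55.74894333946993 288.91892368761387 200.68618989134671
[[-0.6369  0.4957 -0.5904  1.0799]
 [ 0.7706  0.4309 -0.4696  0.3907]
 [ 0.0216 -0.7541 -0.6564  0.6375]
 [ 0.      0.      0.      1.    ]]
top 55.7354786778061 280.2493141008265 206.57113706175804
[[-0.003  -0.9947  0.1027  0.5461]
 [-1.      0.0023 -0.0077  0.0107]
 [ 0.0074 -0.1027 -0.9947  1.0004]
 [ 0.      0.      0.      1.    ]]
{'fovy': 65.70646984690485, 'cx': 282.55000701383176, 'cy': 209.76381437751292, 'mount': array([[-0.0001, -0.2949,  0.9555, -0.1425],
       [-0.0006, -0.9555, -0.2949,  0.0754],
       [ 1.    , -0.0006, -0.0001, -0.001 ],
       [ 0.    ,  0.    ,  0.    ,  1.    ]])}
```

View pics/scene.png

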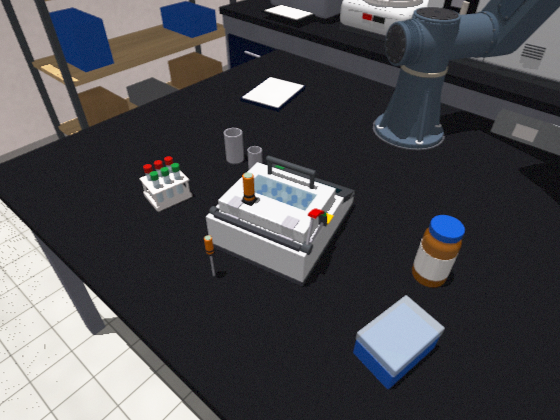

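View pics/top.png

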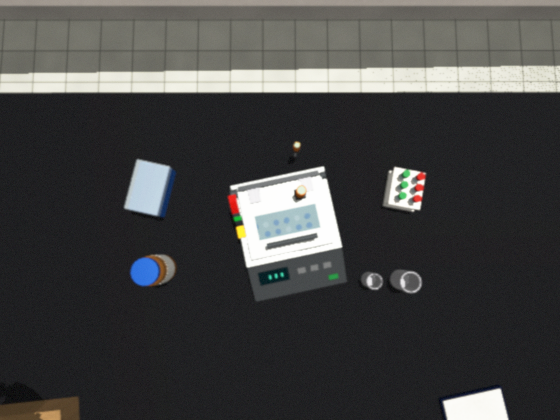

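The top view shows the heater with the thermometer in its lid at about (300,193) and the handle at (267–317, 241). A small thermometer stands behind the heater at (296,147), which is the decoy. There are two steel beakers: small at (372,282), large at (406,282). In the scene view the large one is at (233,145), the small one at (255,157). The larger ones fit the description. Next I'll measure and confirm in a crop.

```bash
cat > h.py <<'E'
from station import status, snapshot, camera_params
import cv2, numpy as np
from scipy.spatial.transform import Rotation as R
np.set_printoptions(precision=4,suppress=True)
def ray(n,uv):
    p=camera_params(n);f=210/np.tan(np.radians(p['fovy']/2));d=np.array([uv[0]-p['cx'],uv[1]-p['cy']])
    if n=='wrist':
        s=status.sense();r=np.hypot(*d);th=r/f;v=np.r_[d/r*np.sin(th),np.cos(th)]
        T=np.eye(4);T[:3,:3]=R.from_quat(s['tool_rot']).as_matrix();T[:3,3]=s['tcp_pos'];E=T@p['mount']
    else: v=np.r_[d/f,1];E=np.array(p['extrinsics'])
    return E[:3,3],E[:3,:3]@v
def plane(n,uv,z):
    o,d=ray(n,uv);return o+d*(z-o[2])/d[2]
def tri(n1,a,n2,b):
    o1,d1=ray(n1,a);o2,d2=ray(n2,b);t=np.linalg.lstsq(np.c_[d1,-d2],o2-o1,rcond=None)[0]
    p,q=o1+d1*t[0],o2+d2*t[1];return (p+q)/2,np.linalg.norm(p-q)
def blobs(im,lo,hi,amin=15,roi=None):
    m=cv2.inRange(cv2.cvtColor(im,cv2.COLOR_BGR2HSV),lo,hi)
    if roi: k=np.zeros_like(m);x0,y0,x1,y1=roi;k[y0:y1,x0:x1]=255;m&=k
    n,l,st,c=cv2.connectedComponentsWithStats(m)
    return [(st[i].tolist(),c[i].round(1).tolist()) for i in range(1,n) if st[i,4]>=amin]
E
python3 - <<'E'
from h import *
t=cv2.imread('pics/top.png');s=cv2.imread('pics/scene.png')
a=cv2.resize(t[165:310,225:430],None,fx=3.9,fy=3.9,interpolation=cv2.INTER_CUBIC)[:, :800]
b=cv2.resize(s[120:280,130:350],None,fx=2.6,fy=2.6,interpolation=cv2.INTER_CUBIC)
cv2.imwrite('pics/crop.png',cv2.resize(a,(800,566)))
for n,i in(('t',t),('s',s)):
    print(n,'orange',blobs(i,(5,120,80),(20,255,255)));print(n,'yel',blobs(i,(22,150,120),(35,255,255)));print(n,'red',blobs(i,(0,180,120),(4,255,255)))
    print(n,'grn',blobs(i,(40,120,60),(85,255,255),8))
# white lid/heater region min-area rect, handle dark pixels
print('handle',blobs(t,(0,0,0),(180,255,70),15,(255,222,325,252)))
print('beakers', blobs(t,(0,0,45),(180,80,255),30,(355,262,430,300)))
E
```

```text
t orange [([293, 146, 7, 5, 17], [295.7, 148.4]), ([295, 190, 10, 8, 31], [298.9, 194.2]), ([146, 255, 20, 31, 163], [159.4, 268.8]), ([0, 398, 78, 22, 922], [49.4, 411.4])]
t yel [([236, 225, 9, 14, 94], [240.0, 231.2])]
t red [([417, 173, 9, 7, 36], [420.5, 176.3]), ([415, 185, 9, 6, 37], [418.9, 187.3]), ([228, 195, 10, 19, 132], [232.7, 203.5]), ([413, 196, 9, 5, 31], [416.9, 198.2])]
t grn [([402, 170, 7, 7, 34], [405.4, 173.5]), ([401, 182, 6, 6, 30], [403.5, 184.6]), ([399, 193, 7, 6, 33], [402.0, 195.4]), ([233, 216, 9, 6, 40], [236.7, 218.5]), ([274, 273, 4, 6, 22], [275.5, 275.5]), ([280, 272, 4, 6, 20], [281.4, 274.2]), ([268, 274, 4, 6, 21], [269.6, 276.6]), ([328, 274, 10, 6, 48], [332.6, 276.3])]
s orange [([169, 53, 53, 36, 1111], [192.1, 69.2]), ([79, 87, 50, 39, 1060], [101.1, 104.7]), ([242, 175, 12, 21, 188], [248.2, 185.5]), ([244, 197, 10, 4, 26], [248.5, 198.7]), ([422, 228, 40, 32, 635], [439.2, 247.2]), ([203, 238, 11, 13, 94], [208.2, 244.4]), ([413, 266, 32, 21, 159], [424.2, 279.4])]
s yel [([326, 213, 7, 11, 44], [328.6, 217.5])]
s red [([363, 15, 9, 5, 26], [366.9, 17.3]), ([164, 156, 8, 6, 34], [167.6, 158.4]), ([154, 160, 8, 6, 35], [157.7, 162.3]), ([143, 164, 8, 6, 34], [146.7, 166.2]), ([308, 209, 16, 9, 79], [314.7, 212.8])]
s grn [([171, 163, 9, 9, 63], [174.9, 166.8]), ([275, 165, 10, 4, 23], [279.6, 166.7]), ([161, 167, 8, 9, 62], [164.4, 171.0]), ([150, 171, 8, 10, 64], [153.6, 175.1]), ([322, 213, 4, 4, 10], [323.9, 214.3])]
handle []
beakers [([389, 269, 34, 25, 653], [406.1, 280.5]), ([361, 271, 23, 20, 354], [372.0, 280.2])]
```

View pics/crop.png

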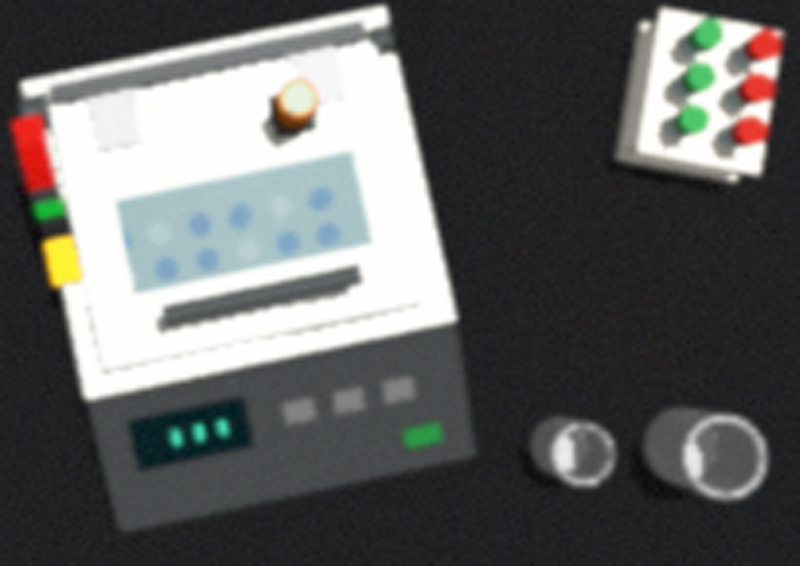

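The crop confirms the two choices. The thermometer in the lid has its head top at crop (299,97), i.e. image (301.6,189.9). The large beaker's rim is at crop (726,457), i.e. (411,282), with about twice the smaller one's area.

```bash
python3 - <<'E'
from h import *
c=lambda x,y:(225+x/3.902,165+y/3.902)
P=lambda x,y,z:plane('top',c(x,y),z)
print('head',P(299,97,.1825), tri('top',(300,193),'scene',(248.4,187)))
print('rim',P(726,457,.085),'r',np.linalg.norm(P(768,457,.085)-P(684,457,.085))/2,'small',P(584,455,.06))
a,b=P(163,314,.158),P(359,273,.158);print('handle',a,b,(a+b)/2,np.linalg.norm(a-b))
bl,br=P(22,82,.09),P(387,8,.09);print('back',bl,br,np.linalg.norm(bl-br))
d=(bl-br);yaw=np.arctan2(d[1],d[0])-np.pi/2
h=a-b;print('yaw',yaw,np.arctan2(h[1],h[0])-np.pi/2)
for yw in (yaw,np.arctan2(h[1],h[0])-np.pi/2):
    Rz=R.from_euler('z',yw).as_matrix()
    # origin from back edge mid (x +135), from handle (x -18), head (80,-40)
    print(yw,'orig', ((bl+br)/2-Rz@[.135,0,.09]),(a+b)/2-Rz@[-.018,0,.158],P(299,97,.1825)-Rz@[.08,-.04,.1825])
s=status.sense();M=R.from_quat(s['tool_rot']).as_matrix();print(M)
print('rack',P(710,95,.09),'bottle',plane('top',(146,271),.14))
E
```

```text
head [ 0.6654 -0.0402  0.1825] (array([ 0.6637, -0.0394,  0.1529]), np.float64(0.0025514103054200743))
rim [ 0.467  -0.2938  0.085 ] r 0.024578489569244494 small [ 0.4663 -0.2168  0.06  ]
handle [0.5506 0.0329 0.158 ] [ 0.5725 -0.0735  0.158 ] [ 0.5616 -0.0203  0.158 ] 0.10857831534707668
back [0.6882 0.1184 0.09  ] [ 0.7325 -0.099   0.09  ] 0.22180668547145596
yaw 0.20088720457278075 0.20245477751438012
0.20088720457278075 orig [ 0.5781 -0.0172 -0.    ] [ 0.5792 -0.0167  0.    ] [ 0.579  -0.0169  0.    ]
0.20245477751438012 orig [ 0.5781 -0.0174 -0.    ] [ 0.5792 -0.0167  0.    ] [ 0.579  -0.0171  0.    ]
[[-0.001  -0.9328  0.3605]
 [-0.0017  0.3605  0.9328]
 [-1.      0.0003 -0.0019]]
rack [ 0.6796 -0.2905  0.09  ] bottle [0.4972 0.2913 0.14  ]
```

Heater: origin (0.579, -0.017), yaw 0.20; the back edge, handle and head all agree on it. Thermometer head is at (0.665, -0.040) and the beaker at (0.467, -0.294). The tool stays pointing down, with jaws along the heater's x (tool z = heater x, tool y = heater y).

Emit:
arm_command([
  [[0,0,0,0.143],[0,0,0,0.143],[0,0,0,0.143],[0,0,0,0.143],[0,0,0,0.143],[0,0,0,0.143],[0,0,0,0.145],[0,-41,18,0],[0,-41,18,0],[0,-41,18,0]],
], jaw=100, force=40)

```text
t: 1.1
tcp_pos: [0.3027, 0.4718, 0.2308]
tool_rot: [-0.071, 0.704, 0.071, 0.703]
force: [0.1, 0.1, -0.2]
finger_gap: 0.999
```

Emit:
arm_command([
  [[0,-41,18,0],[0,-41,18,0],[0,-41,18,0],[0,-41,18,0],[0,-41,18,0],[0,-41,18,0],[0,-41,18,0],[0,-41,18,0],[0,-41,18,0],[0,-41,18,0]],
])

```text
t: 2.1
tcp_pos: [0.5605, 0.105, 0.2309]
tool_rot: [-0.07, 0.704, 0.07, 0.703]
force: [0.7, 0.7, 1.0]
finger_gap: 0.996
```

Emit:
arm_command([
  [[0,-41,18,0],[0,-41,18,0],[0,-41,18,0],[0,-41,18,0],[0,0,0,0],[0,0,0,0]],
])

```text
t: 2.7
tcp_pos: [0.6628, -0.0408, 0.2302]
tool_rot: [-0.069, 0.704, 0.07, 0.703]
force: [-0.8, 0.1, -0.3]
finger_gap: 0.996
```

```bash
cat >> h.py <<'E'
def to_tool(p):
    s=status.sense();return R.from_quat(s['tool_rot']).inv().apply(np.array(p)-s['tcp_pos'])*1000
E
python3 - <<'E'
from h import *
s=status.sense();print(s['t'],s['tcp_pos'],s['q'],R.from_quat(s['tool_rot']).as_matrix())
im=snapshot('wrist')[:,:,::-1].copy()
print(to_tool([.665,-.040,.136]))
print(blobs(im,(5,120,80),(20,255,255),60))
cv2.imwrite('pics/w1.png',im)
E
```

```text
2.7 [ 0.6628 -0.0408  0.2302] [-0.2296  0.5834  1.3269  0.0004  1.2334 -0.4266] [[-0.0019 -0.1956  0.9807]
 [ 0.0008  0.9807  0.1956]
 [-1.      0.0012 -0.0017]]
[94.3769 -1.0688  2.9188]
[([269, 199, 32, 43, 645], [284.4, 213.9]), ([394, 204, 24, 25, 237], [402.6, 213.5])]
```

View pics/w1.png

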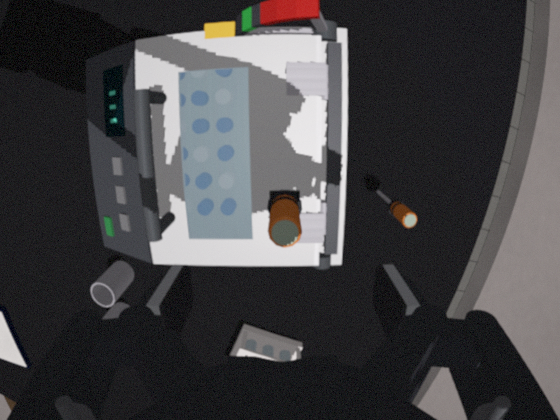

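The wrist view shows the orange head between the open fingers, with its top cap at about (285,232) and the handle bar along x≈147. I'll refine the head position, then descend.

```bash
python3 - <<'E'
from h import *
h=plane('wrist',(285,232),.1825);print(h,to_tool(h))
a=plane('wrist',(143,92),.160);b=plane('wrist',(149,238),.160);print(a,b,(a+b)/2)
E
```

```text
[ 0.6626 -0.0382  0.1825] [47.8844  1.1934  0.8309]
[0.5496 0.0327 0.16  ] [ 0.5657 -0.0725  0.16  ] [ 0.5577 -0.0199  0.16  ]
```

Emit:
arm_command([
  [[25,0,1,0],[25,0,1,0],[25,0,0,0],[19,0,0,0],[0,0,0,0]],
])

```text
t: 3.25
tcp_pos: [0.6616, -0.037, 0.1342]
tool_rot: [-0.07, 0.706, 0.072, 0.701]
force: [-0.5, 0.3, 0.5]
finger_gap: 1.004
```

Emit:
arm_command([
  [[0,0,0,0],[0,0,0,0],[0,0,0,0],[0,0,0,0],[0,0,0,0],[0,0,0,0],[0,0,0,0]],
], jaw=0, force=40)

```text
t: 3.95
tcp_pos: [0.6654, -0.0395, 0.1384]
tool_rot: [-0.07, 0.703, 0.07, 0.704]
force: [-1.4, 1.5, 6.9]
finger_gap: 0.247
```

Emit:
arm_command([
  [[-5,0,0,0],[-10,0,0,0],[-15,0,0,0],[-20,0,0,0],[-20,0,0,0],[-20,0,0,0],[-20,0,0,0],[-15,0,0,0],[0,0,0,0],[0,0,0,0]],
])

```text
t: 4.95
tcp_pos: [0.665, -0.0394, 0.2629]
tool_rot: [-0.07, 0.703, 0.07, 0.704]
force: [0.1, -0.2, -1.3]
finger_gap: 0.249
```

```bash
python3 - <<'E'
from h import *
im=snapshot('scene')[:,:,::-1].copy();s=status.sense();print(s['tcp_pos'],s['finger_gap'],s['force'])
cv2.imwrite('pics/s2.png',cv2.resize(im[90:300,120:400],None,fx=2.5,fy=2.5))
print(to_tool([.467,-.294,.26]))
E
```

```text
[ 0.6645 -0.0393  0.2619] 0.2496710989414601 [ 0.7073  0.411  -0.9811]
[   2.0676 -210.6564 -243.9202]
```

View pics/s2.png

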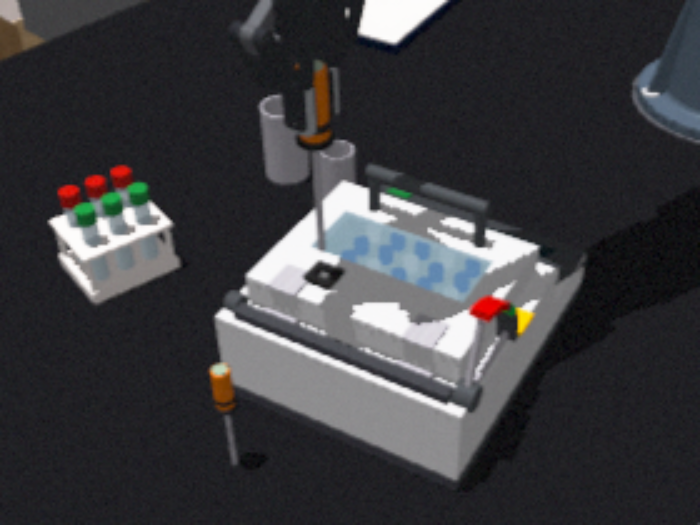

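The thermometer hangs free above the shut lid, with its tip at crop (322,245) over the grommet. Moving to the beaker.

Emit:
arm_command([
  [[0,-12,-14,0],[0,-24,-28,0],[0,-28,-32,0],[0,-30,-35,0],[0,-30,-35,0],[0,-30,-35,0],[0,-28,-32,0],[0,-20,-23,0],[0,-8,-10,0],[0,0,0,0]],
])

```text
t: 6.0
tcp_pos: [0.4656, -0.2946, 0.2617]
tool_rot: [-0.069, 0.704, 0.069, 0.703]
force: [0.6, 0.8, -0.7]
finger_gap: 0.248
```

Emit:
arm_command([
  [[25,0,0,0],[20,0,0,0],[0,0,0,0],[0,0,0,0]],
])

```text
t: 6.4
tcp_pos: [0.4678, -0.2924, 0.2172]
tool_rot: [-0.07, 0.704, 0.071, 0.703]
force: [0.6, -0.3, -0.5]
finger_gap: 0.249
```

```bash
python3 - <<'E'
from h import *
s=status.sense();print(s['tcp_pos'],s['finger_gap'],s['force'],to_tool([.467,-.294,.12]))
im=snapshot('scene')[:,:,::-1].copy();t=snapshot('top')[:,:,::-1].copy();w=snapshot('wrist')[:,:,::-1].copy()
a=cv2.resize(im[80:200,180:300],(400,400));b=cv2.resize(w[100:340,160:400],(400,400))
cv2.imwrite('pics/s3.png',np.hstack([a,b]))
E
```

```text
[ 0.4678 -0.2924  0.2172] 0.24866674818145873 [ 0.6331 -0.2649 -0.5366] [97.1783 -1.502  -1.0786]
```

View pics/s3.png

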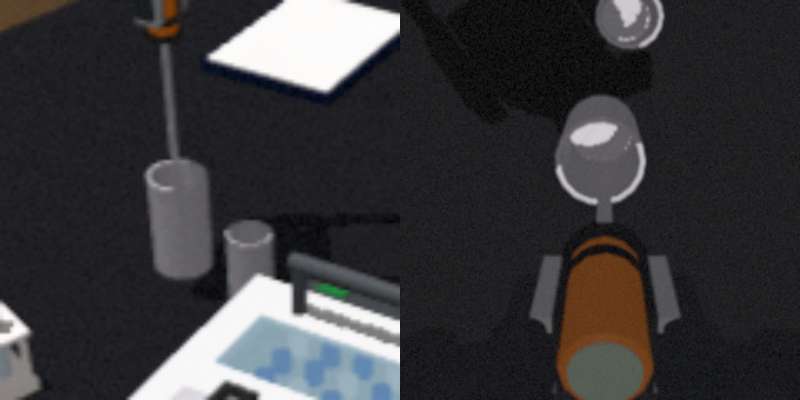

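The stem tip, at left crop (175,160), hangs just above the beaker's mouth, whose rim centre is about (180,175). In the wrist crop the rim centre is about (601,158).

```bash
python3 - <<'E'
from h import *
r=plane('wrist',(160+201*.6,100+158*.6),.085);print(r,to_tool(r))
r=plane('scene',(180+180*.3,80+175*.3),.085);print(r,to_tool(r))
tip=plane('scene',(180+175.5*.3,80+160*.3),.103);print('tip',tip)
E
```

```text
[ 0.4656 -0.2911  0.085 ] [133.4263   3.1412  -2.3532]
[ 0.4675 -0.2871  0.085 ] [133.4235   6.6796   0.2887]
tip [ 0.4742 -0.2834  0.103 ]
```

Emit:
arm_command([
  [[10,1,-1,0],[15,0,-1,0],[15,0,0,0],[15,0,0,0],[15,0,0,0],[10,0,0,0],[5,0,0,0],[0,0,0,0],[0,0,0,0]],
])

```text
t: 7.45
tcp_pos: [0.4654, -0.2932, 0.1327]
tool_rot: [-0.07, 0.703, 0.07, 0.704]
force: [0.3, 0.6, -0.5]
finger_gap: 0.246
```

Emit:
arm_command([
  [[4,0,0,0],[3,0,0,0],[2,0,0,0],[0,0,0,0],[0,0,0,0]],
])

```text
t: 7.95
tcp_pos: [0.4652, -0.2929, 0.1233]
tool_rot: [-0.07, 0.704, 0.07, 0.704]
force: [0.3, -0.2, -0.3]
finger_gap: 0.242
```

Emit:
arm_command([
  [[1,0,0,0],[0,0,0,0],[1,0,0,0],[0,0,0,0],[1,0,0,0],[0,0,0,0]],
])

```text
t: 8.55
tcp_pos: [0.4651, -0.2929, 0.1202]
tool_rot: [-0.07, 0.704, 0.07, 0.704]
force: [0.2, -0.2, -1.9]
finger_gap: 0.247
```

Emit:
arm_command([
  [[1,0,0,0],[0,0,0,0],[0,0,0,0]],
])

```text
t: 8.85
tcp_pos: [0.4652, -0.293, 0.1194]
tool_rot: [-0.07, 0.704, 0.07, 0.704]
force: [0.6, 0.3, 0.2]
finger_gap: 0.246
```

Emit:
arm_command([
  [[1,0,0,0],[0,0,0,0],[0,0,0,0]],
])

```text
t: 9.15
tcp_pos: [0.4654, -0.2932, 0.1193]
tool_rot: [-0.071, 0.703, 0.07, 0.704]
force: [-1.6, 0.3, 6.6]
finger_gap: 0.246
```

Emit:
arm_command([
  [[1,0,0,0],[0,0,0,0],[0,0,0,0]],
])

```text
t: 9.45
tcp_pos: [0.4656, -0.2934, 0.1191]
tool_rot: [-0.071, 0.703, 0.07, 0.704]
force: [-2.3, 0.6, 10.6]
finger_gap: 0.243
```

Floor contact (10 N). I'll back off 1.5 mm and open gently.

Emit:
arm_command([
  [[-1.5,0,0,0],[0,0,0,0]],
])

```text
t: 9.65
tcp_pos: [0.4654, -0.2932, 0.1193]
tool_rot: [-0.071, 0.703, 0.07, 0.704]
force: [-0.5, 0.1, 5.1]
finger_gap: 0.248
```

Emit:
arm_command([
  [[0,0,0,0],[0,0,0,0],[0,0,0,0],[0,0,0,0],[0,0,0,0]],
], jaw=35)

```text
t: 10.15
tcp_pos: [0.4651, -0.2928, 0.1186]
tool_rot: [-0.07, 0.704, 0.07, 0.704]
force: [-0.6, 0.1, -0.2]
finger_gap: 0.348
```

Emit:
arm_command([
  [[0,0,0,0],[0,0,0,0],[0,0,0,0],[0,0,0,0],[0,0,0,0],[0,0,0,0],[0,0,0,0]],
], jaw=100)

```text
t: 10.85
tcp_pos: [0.4651, -0.2929, 0.1188]
tool_rot: [-0.07, 0.704, 0.07, 0.704]
force: [-0.3, -0.0, -0.3]
finger_gap: 1.003
```

```bash
python3 - <<'E'
from h import *
s=status.sense();print(s['t'],s['tcp_pos'],s['finger_gap'],s['force'])
w=snapshot('wrist')[:,:,::-1].copy();im=snapshot('scene')[:,:,::-1].copy()
cv2.imwrite('pics/s4.png',np.hstack([cv2.resize(im[80:200,180:300],(400,400)),cv2.resize(w[120:420,130:430],(400,400))]))
E
```

```text
10.85 [ 0.4651 -0.2929  0.1188] 1.0029586281632614 [-0.2956 -0.0499 -0.3066]
```

View pics/s4.png

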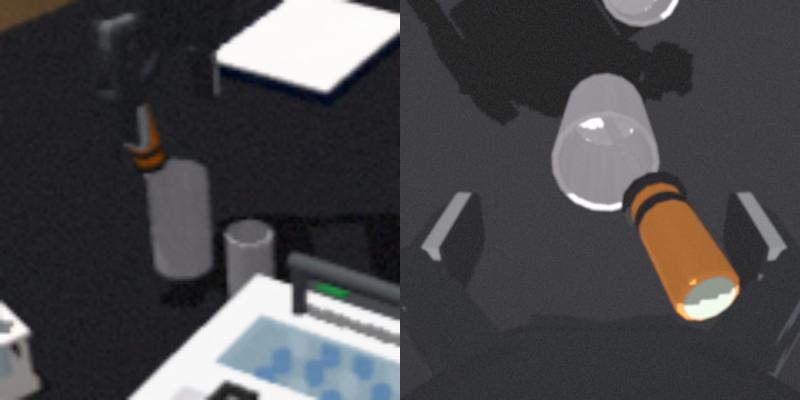

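The thermometer leans on the beaker's back-right rim. The head is at wrist crop (690,250), free between the open fingers at (450,225) and (765,225), and the beaker is upright. Retreating straight up.

Emit:
arm_command([
  [[-5,0,2,0],[-10,0,1,0],[-20,0,0,0],[-30,0,0,0],[-40,0,0,0],[-20,0,0,0],[0,0,0,0]],
])

```text
t: 11.65
tcp_pos: [0.47, -0.2939, 0.2483]
tool_rot: [-0.073, 0.701, 0.068, 0.706]
force: [0.4, -0.8, -0.4]
finger_gap: 1.0
```

```bash
python3 - <<'E'
from h import *
s=status.sense();print(s['t'],s['tcp_pos'],s['finger_gap'],s['force'])
w=snapshot('wrist')[:,:,::-1].copy();im=snapshot('scene')[:,:,::-1].copy();t=snapshot('top')[:,:,::-1].copy()
print('t',blobs(t,(5,120,80),(20,255,255),15,(280,130,560,380)));print('s',blobs(im,(5,120,80),(20,255,255),15,(180,90,300,200)))
print(to_tool([.560,-.020,.24]))
cv2.imwrite('pics/s5.png',np.hstack([cv2.resize(im[80:200,180:300],(400,400)),cv2.resize(w[60:360,130:430],(400,400))]))
E
```

```text
11.65 [ 0.47   -0.2939  0.2483] 1.0003920160440152 [ 0.3513 -0.8473 -0.3659]
t [([293, 146, 7, 5, 17], [295.7, 148.4]), ([414, 263, 17, 14, 110], [420.0, 270.9])]
s [([215, 108, 13, 18, 131], [221.2, 117.5]), ([221, 126, 8, 4, 17], [224.9, 127.8])]
[  3.5223 248.11   144.3416]
```

View pics/s5.png

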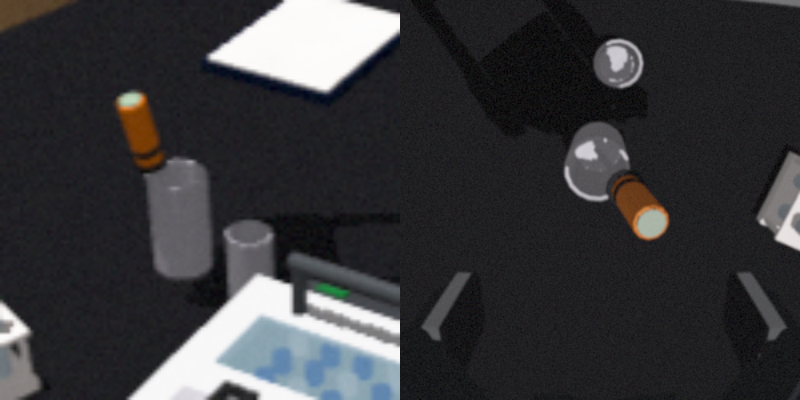

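The thermometer stands alone in the upright beaker with its collar at the rim and the fingers clear. Going to the handle at (0.560, -0.020).

Emit:
arm_command([
  [[0,15,9,0],[0,30,18,0],[0,35,20,0],[0,38,22,0],[0,38,22,0],[0,38,22,0],[0,30,17,0],[0,17,10,0],[0,7,4,0],[0,0,0,0]],
])

```text
t: 12.8
tcp_pos: [0.5596, -0.0191, 0.2427]
tool_rot: [-0.071, 0.704, 0.071, 0.703]
force: [0.2, -0.7, -0.4]
finger_gap: 1.003
```

```bash
python3 - <<'E'
from h import *
p,e=tri('top',(420,271),'scene',(221.6,118.5));print('head',p,e)
d=p-np.array([.466,-.291,.005]);print('lean bound',np.degrees(np.arccos((p[2]-.006)/.1315)))
s=status.sense();print(s['t'],s['tcp_pos'],to_tool([.560,-.020,.139]))
w=snapshot('wrist')[:,:,::-1].copy();cv2.imwrite('pics/w6.png',w)
E
```

```text
head [ 0.495  -0.2981  0.1337] 0.0006008577810317661
lean bound 13.834604825716186
12.8 [ 0.5596 -0.0191  0.2427] [103.7261  -1.0689   0.4046]
```

View pics/w6.png

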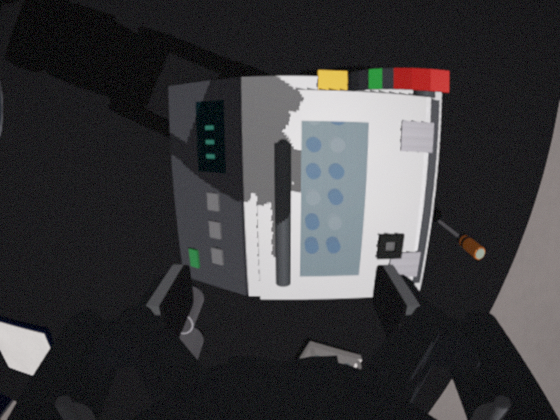

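The wrist view shows the bar at column 284 (rows 140–287), centred between the fingers. Lowering and closing on it.

Emit:
arm_command([
  [[15,-1,0,0],[25,0,0,0],[25,0,0,0],[20,0,0,0],[12,0,0,0],[6,0,0,0],[0,0,0,0]],
])

```text
t: 13.55
tcp_pos: [0.5601, -0.0223, 0.1403]
tool_rot: [-0.07, 0.704, 0.07, 0.703]
force: [-0.6, 0.3, 0.7]
finger_gap: 0.999
```

Emit:
arm_command([
  [[0,0,0,0],[0,0,0,0],[0,0,0,0],[0,0,0,0],[0,0,0,0],[0,0,0,0],[0,0,0,0],[0,0,0,0]],
], jaw=0, force=70)

```text
t: 14.35
tcp_pos: [0.56, -0.0218, 0.1412]
tool_rot: [-0.07, 0.704, 0.07, 0.703]
force: [-3.0, -0.2, 5.3]
finger_gap: 0.113
```

Emit:
arm_command([
  [[-5.7,0,3,0],[-5.7,0,3.2,0],[-5.4,0,3.6,0],[-5.3,0,3.7,0],[-5.1,0,4,0],[-5,0,4.1,0],[-4.7,0,4.4,0],[-4.6,0,4.6,0],[0,0,0,0],[0,0,0,0]],
])

```text
t: 15.35
tcp_pos: [0.5869, -0.016, 0.1816]
tool_rot: [-0.071, 0.707, 0.071, 0.7]
force: [-8.2, -4.0, -3.6]
finger_gap: 0.112
```

```bash
python3 - <<'E'
from h import *
s=status.sense();print(s['t'],s['tcp_pos'],s['finger_gap'],s['force'])
d=s['tcp_pos']-np.array([.5600,-.0218,.1412]);dx=d@[.98,.199,0];print(dx,d[2])
print('lid deg',np.degrees(np.arctan2(.066+d[2],.133-dx)-np.arctan2(.066,.133)),np.hypot(.066+d[2],.133-dx))
im=snapshot('scene')[:,:,::-1].copy();print('yel',blobs(im,(22,150,120),(35,255,255),10,(270,150,400,260)))
cv2.imwrite('pics/s7.png',cv2.resize(im[90:290,180:400],None,fx=3,fy=3))
E
```

```text
15.35 [ 0.5869 -0.016   0.1816] 0.11218323409953308 [-8.153  -4.011  -3.6387]
0.027488512716413244 0.04039438218416791
lid deg 18.846244485771706 0.14984137782717188
yel [([321, 203, 13, 14, 92], [327.0, 208.3])]
```

View pics/s7.png

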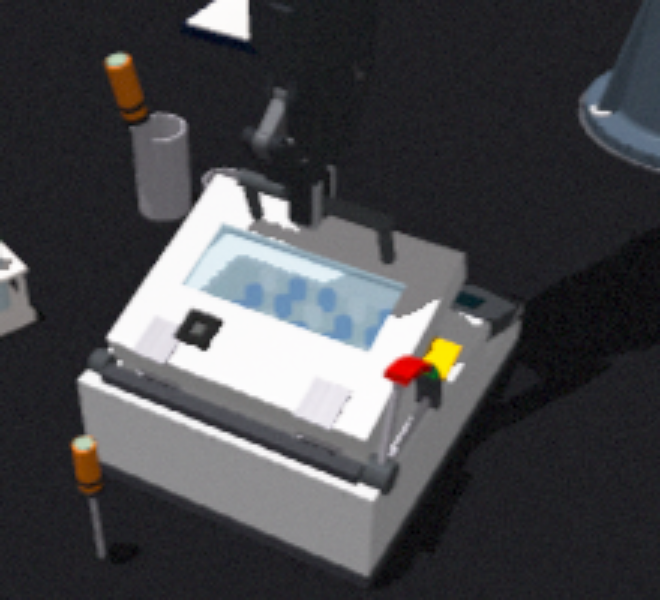

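The lid is at about 19°, the bar is held, and the pointer is at crop (441,360), still below the green. Thermometer and beaker are undisturbed. Continuing along the arc.

Emit:
arm_command([
  [[-4.4,0,4.8,0],[-4.2,0,5,0],[-3.9,0,5.1,0],[-3.7,0,5.3,0],[-3.4,0,5.5,0],[-3.3,0,5.6,0],[0,0,0,0],[0,0,0,0],[0,0,0,0]],
])

```text
t: 16.3
tcp_pos: [0.6156, -0.0101, 0.2059]
tool_rot: [-0.071, 0.708, 0.071, 0.699]
force: [-13.9, -4.4, 7.0]
finger_gap: 0.114
```

```bash
cat > lid.py <<'E'
from h import *
s=status.sense();print(s['t'],s['tcp_pos'],s['finger_gap'],s['force'])
g=lambda p,q:np.array(p)-R.from_quat(q).as_matrix()[:,0]*.019
d=g(s['tcp_pos'],s['tool_rot'])-g([.5600,-.0218,.1412],[-0.07, 0.704, 0.07, 0.703]);dx=d@[.98,.199,0]
print('lid deg',np.degrees(np.arctan2(.066+d[2],.133-dx)-np.arctan2(.066,.133)),'r',np.hypot(.066+d[2],.133-dx))
im=snapshot('scene')[:,:,::-1].copy();t=snapshot('top')[:,:,::-1].copy()
a=blobs(im,(22,150,120),(35,255,255),10,(270,150,400,260));b=blobs(t,(22,150,120),(35,255,255),10,(220,180,260,250));print(a,b)
if a and b:
    p,e=tri('scene',a[0][1],'top',b[0][1]);v=p-np.array([.6917,.0059,.092]);vx=-(v@[.98,.199,0]);print('pointer deg',np.degrees(np.arctan2(v[2],vx)),e)
cv2.imwrite('pics/s8.png',np.hstack([cv2.resize(im[90:290,180:380],(400,400)),cv2.resize(im[170:230,300:360],(400,400))]))
E
python3 lid.py
```

```text
16.3 [ 0.6156 -0.0101  0.2059] 0.1138029120586862 [-13.9496  -4.4393   6.9843]
lid deg 33.43899053859562 r 0.15118256143795147
[([319, 198, 13, 15, 123], [324.9, 204.4])] []
```

View pics/s8.png

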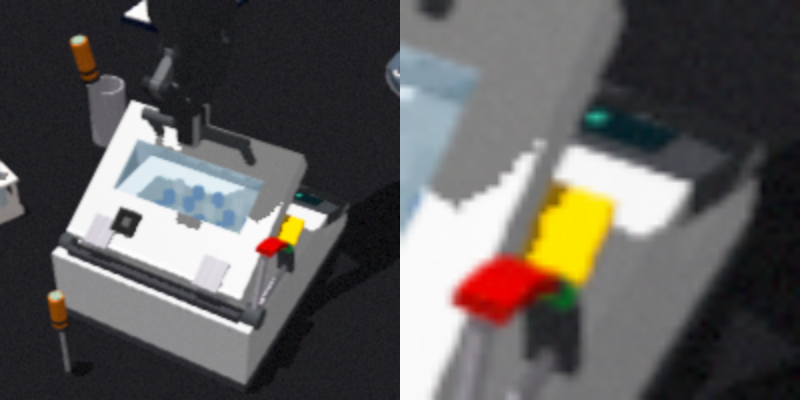

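```bash
python3 - <<'E'
from h import *
Rz=R.from_euler('z',.201).as_matrix();o=np.array([.579,-.017,0])
for uv in ((328.6,217.5),(327,208.3),(324.9,204.4)):
  for y in (.103,.108):
    c,d=ray('scene',uv);c=Rz.T@(c-o);d=Rz.T@d;p=c+d*(y-c[1])/d[1];v=p-[.115,y,.092];print(uv,y,'deg',np.degrees(np.arctan2(v[2],-v[0])),'r',np.hypot(v[0],v[2]))
im=snapshot('top')[:,:,::-1].copy();s=status.sense();print(s['force'],s['tcp_pos'])
E
```

```text
(328.6, 217.5) 0.103 deg -7.9137958785795 r 0.11197911594079024
(328.6, 217.5) 0.108 deg -0.6793333666951484 r 0.09646075186613237
(327, 208.3) 0.103 deg 13.52570560756353 r 0.09752969805839745
(327, 208.3) 0.108 deg 24.08754400592714 r 0.08848001555512862
(324.9, 204.4) 0.103 deg 28.740691639804783 r 0.09180839732038833
(324.9, 204.4) 0.108 deg 40.420529803489636 r 0.08776149060778063
[-14.6401  -5.2482   6.8593] [ 0.6156 -0.0101  0.2059]
```

Kinematics give 33.4°. The pointer ray gives roughly 34–39°, which is sensitive to its assumed lateral offset. The pointer is also seen level with the green segment. Holding, then a final steadiness check.

Emit:
arm_command([
  [[0,0,0,0],[0,0,0,0],[0,0,0,0],[0,0,0,0],[0,0,0,0],[0,0,0,0],[0,0,0,0],[0,0,0,0]],
])

```text
t: 17.25
tcp_pos: [0.6156, -0.0101, 0.2059]
tool_rot: [-0.071, 0.708, 0.071, 0.699]
force: [-13.6, -4.6, 7.0]
finger_gap: 0.113
```

```bash
sed -i 's/s8/s9/' lid.py; python3 lid.py; python3 - <<'E'
from h import *
t=snapshot('top')[:,:,::-1].copy();w=snapshot('wrist')[:,:,::-1].copy()
cv2.imwrite('pics/tw.png',np.hstack([cv2.resize(t[150:310,220:440],(380,276)),cv2.resize(w,(368,276))]))
E
```

```text
17.25 [ 0.6156 -0.0101  0.2059] 0.11261409790427644 [-13.6377  -4.5967   6.9541]
lid deg 33.43377147039024 r 0.15117512900220295
[([319, 198, 13, 15, 121], [325.0, 204.4])] []
```

View pics/tw.png

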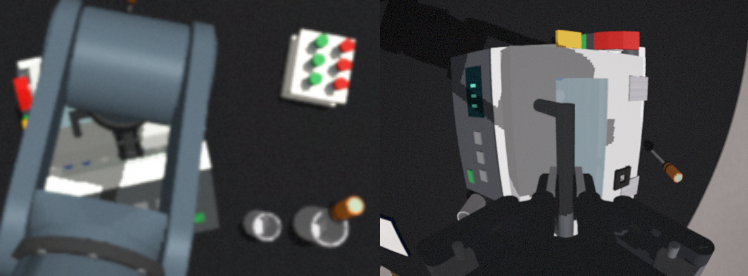

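The lid is steady. The wrist view shows the yellow pointer right beside the green, clear of the red; the top view shows thermometer, beaker and rack unchanged. Handing in.

```bash
python3 -c "
from station import ticket,status
print(ticket.sign_off());s=status.sense();print(s['t'],s['tcp_pos'],s['force'])"
```

```text
the job is handed in; nothing more can be done
None
the job is handed in; nothing more can be done
```

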